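# Release the stay and close the parts drawer

## Task

The aluminium lid of the grey parts drawer beside the heat presses stands open, locked by the steel stay bar at the drawer's side next to the lid's hinge. Lift the stay by its cross handle until the bar points up at 45 degrees or more, then push the lid over so that it closes fully, and leave the stay standing raised.

Things in the scene. Friction and masses are not known exactly. Their poses are not given: they have to be found in the camera images.
- drawer: Open grey steel drawer fixed on the bench, 200 mm (its x) by 240 mm (its y), 75 mm high; origin at the centre of its underside, z up. The lid's hinge runs along its y on the rim at x = -100 mm, z = 75 mm (side nearest the robot). The stay lies along its -y side. The fixed pull handle on its +x side is not used; its contents lie below the rim.
- lid (a joint): Angle (rad) of the flat lid, 205 mm from hinge to free edge, 236 mm along y, 5 mm thick: 0 = closed. It starts at about 1.73, leaning 9 deg past upright towards the robot, free edge 280 mm above the bench; the stay locks it there. Once freed, a 2 N push to the drawer's +x, high on its back (robot-side face), tips it; below 1.4 it sinks shut by itself in about 3 s, damped.
- stay (a joint): Angle (rad) of the stay, a flat steel bar 173 mm long, 16 mm high, outside the drawer's -y side. Pivot at x = 80, y = -132, z = 115 mm in the drawer's frame, axis along y. At 0 it lies level, pointing to the drawer's -x, its free end by the lid's hinge blocking a stud on the lid. Grows as that end is lifted (stop at 1.2); it stays where left; about 3 N at the handle lifts it.
- stay_handle (a point): Grip point, near mid-length of the stay's cross handle: a round steel bar 12 mm thick that sticks out 67 mm from the stay to the drawer's -y, parallel to its y axis, 100 mm from the pivot. With the stay down it is 115 mm above the bench, at x = -20, y = -172 mm in the drawer's frame. Free space all round it outside the drawer.

How it is judged (in metres and radians):
On the way:
1. the stay is lifted to well over 30 degrees while the lid still stands open (value of joint stay above 0.6 rad and value of joint lid above 1.4 rad), for 0.1 s.
At the end, for the whole second after the job is handed in: The lid is shut (within 0.08 rad) and at rest, and the stay still stands raised by more than 0.55 rad (about 32 degrees) (value of joint lid below 0.08 rad and velocity of joint lid above -0.05 rad/s and value of joint stay above 0.55 rad); the robot touches nothing.
It also fails if it takes over 54 s, if anything falls off the work surface, if the arm or the gripper's body presses on something with over 40 N, if the wrist force passes 120 N, or if a joint passes its speed limit or range.

## Robot

A 6-joint arm with a two-finger parallel gripper is mounted at the origin on the work surface. World frame = base frame: x ahead of the robot, y to its left, z up, the work surface at z = 0. Lengths are in m, angles in degrees, forces in N, time in s.
With the tool pointing down it reaches from about 0.4 to 0.825 m from the base axis. Payload 7 kg.
Tool frame: the origin (TCP) lies on the centre line of the jaws, within the pads' length; the fingertips stand 19 mm ahead of it and the grasp point (between the pads) is the TCP; z points along the fingers, y is the line along which they close (so a half turn about z gives the same grasp; the last joint's range is limited). The gripper opens to 88 mm and grips with 3 to 60 N. Pads are 19 mm wide; open, the fingers measure 130 mm over their backs; the gripper's body (78 mm by 193 mm) begins 47 mm behind the grasp point.
Start: joints at [-48.868, 20.546, 0.682, 0, -70.136, -16.507], TCP at [0.281, -0.614, 0.246] pointing down, gripper open.
Joint ranges: [-176.03, 176.03], [-82.01, 121.73], [-58.28, 71.71], [-173.87, 95.51], [-174.79, -0.11], [-173.66, 173.66]. Speed limits (degrees/s): [136.94, 136.94, 172.46, 180, 180, 180].

## Interface

Orientations are given as [roll, pitch, yaw] about the fixed x, y, z axes, in that order (R = Rz(yaw) Ry(pitch) Rx(roll)).
In Python, from plant import * gives the robot as it stands. The module is installed in compiled form; this text tells all that it offers.
- The arm moves only by the tool play_rows, never from a script. Its argument "deltas" is a list of rows, each a list of 6 numbers: the shift along the world's x, y, z scaled (see below), then the turn, a rotation vector about the world's x, y, z scaled (see below). A call has 1 to 10 rows; each row shifts and turns the commanded pose from where the row before left it; what a row does not reach is not made up. The controller multiplies each number of a shift by 800 mm and each number of a turn by 180 degrees. A row lasts 1/10 s, in which the tool goes at most 50 mm and 8.59 degrees, less where a joint would pass 70% of its speed; a pose out of reach is approached as far as the arm can. A call with a number of a shift or a turn outside -1 to 1 is refused whole. A call with a gripper value outside its range is refused whole. "gripper" is the gripper command: -1 is shut, 1 is fully open, values between are in proportion, set as the call begins (left out, the last holds). The fingers move at their own pace and stop on an object; the grip force is fixed at half the most. Time passes only in rows, so rows that do not move let the fingers close. It gives the time, the measured TCP pose, the force, the opening and the grip force at its end, in the units of the state.
- get_obs(): the state, without advancing time (a new reading comes with each control period).
- snapshot(name): name is "scene" or "top"; returns (picture, depth): 400x640x3 uint8, blue, green, red; 400x640 float32, m along the optical axis (not along the pixel's ray), 0 where there is no reading.
- camera_model(name): a dict with "fx", "fy", "cx", "cy" (pixels), "world_to_cam" (4x4, takes a point from world to camera coordinates). Camera axes: x right, y down, z forward; pixel columns grow to the right and rows downward; lengths in m; the calibration is good to about 2 mm. A picture is of the moment at which its call begins. camera_model takes no time and is no camera call.
- close_job(): hands the job in; it is judged then, once.
The state is a dict: "clock": time; "joint_pos": joint angles; "qvel": joint speeds; "tau": joint torques, N m; "tool_pos": TCP position; "orientation": TCP orientation; "force": force on the tool from outside, world axes, zero at the start; "moment": the same for the moment, N m; "opening": finger opening in m; "gripper_force": force on a finger pad.
Only numpy, scipy, OpenCV 4.12 (cv2) and the standard library are available. Lean on these libraries where they do the work, as an engineer would, in place of code of your own. Each camera call takes 0.05 s, during which the arm holds its last target. There are 200 camera calls.

## Working session

There is one attempt and no reset: what is moved stays moved. The work goes in short steps, Python scripts to look and compute and a tool call to move; the robot and the scene stay as the last step left them, time stands still between calls to the robot, and variables do not carry over. Pictures are saved under pics/ and viewed, at most 10 in all, crops included, and the job is handed in when it is done.

Besides the shell and the picture viewer there is one more tool, called after "Call:" as name(argument=value, ...) on one line, values as JSON. play_rows: Moves the arm, as the interface text tells. Its arguments: {"type":"object","properties":{"deltas":{"type":"array","items":{"type":"array","items":{"type":"number","minimum":-1,"maximum":1}}},"gripper":{"type":"number"}},"required":["deltas"]}

```bash
mkdir -p pics; python3 - <<'E'
from plant import *
import cv2,numpy as np
for n in("scene","top"):
    p,d=snapshot(n); cv2.imwrite(f"pics/{n}.png",p); np.savez(f"{n}.npz",p=p,d=d)
    m=camera_model(n); print(n,m["fx"],m["fy"],m["cx"],m["cy"]); print(np.round(m["world_to_cam"],4))
o=get_obs();print(o["clock"],o["tool_pos"],o["orientation"])
E
```

```text
scene 388.8281149433467 388.8281149433467 317.52166375702825 205.70800421147885
[[ 0.6444  0.7647  0.0069 -0.3844]
 [ 0.5995 -0.4995 -0.6253 -0.3458]
 [-0.4747  0.4071 -0.7803  1.053 ]
 [ 0.      0.      0.      1.    ]]
top 406.0573846333703 406.0573846333703 317.29647372205477 198.87050258351326
[[-0.0126 -0.9999  0.0045 -0.0325]
 [-0.9799  0.0114 -0.1994  0.6756]
 [ 0.1993 -0.0069 -0.9799  0.6162]
 [ 0.      0.      0.      1.    ]]
0.1 [ 0.28104712 -0.6132663   0.24471858] [ 1.79915086e+02 -1.07316217e-02 -1.55379512e+02]
```

View pics/scene.png

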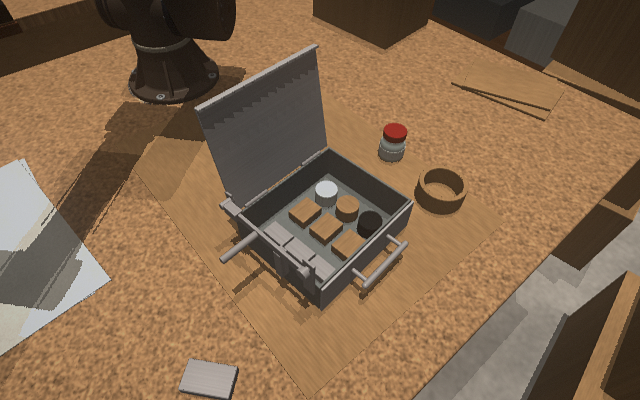

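View pics/top.png

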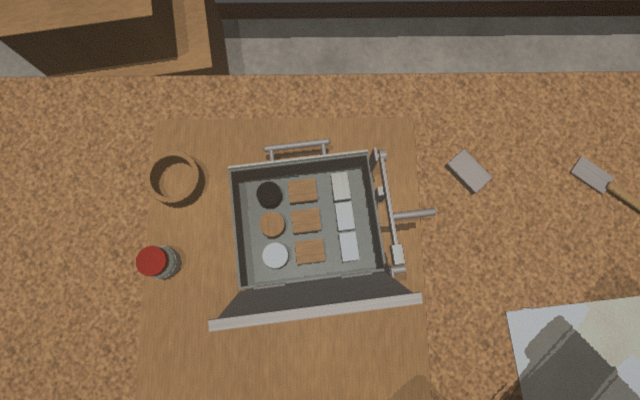

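The top view shows the handle from about (395,216) to (435,212), the lid's free edge from (211,325) to (420,299), and the rim corners near (230,168), (368,153) and (240,288). The scene view shows the handle from about (222,260) to (263,233).

```bash
cat > h.py <<'E'
from plant import *
import numpy as np
def ray(n,uv,z):
    m=camera_model(n);T=np.array(m["world_to_cam"]);R=T[:3,:3];c=-R.T@T[:3,3]
    d=R.T@np.array([(uv[0]-m["cx"])/m["fx"],(uv[1]-m["cy"])/m["fy"],1]);return c+d*(z-c[2])/d[2]
def dep(n,uv,D):
    m=camera_model(n);T=np.array(m["world_to_cam"]);u,v=uv
    z=D[v,u];p=np.array([(u-m["cx"])/m["fx"]*z,(v-m["cy"])/m["fy"]*z,z]);return T[:3,:3].T@(p-T[:3,3])
E
python3 - <<'E'
from h import *
D=np.load("top.npz")["d"];S=np.load("scene.npz")["d"];r=lambda a:np.round(a,4)
for k,uv,z in[("h base",(397,216),.121),("h mid",(415,214),.121),("h end",(433,212),.121),("lid L",(212,324),.28),("lid R",(419,299),.28),("rim +x+y",(230,168),.075),("rim +x-y",(368,153),.075),("stay piv end",(381,153),.123),("stay free",(398,262),.12)]:
    print(k,r(ray("top",uv,z)),r(dep("top",uv,D)))
for k,uv,z in[("s h end",(224,259),.115),("s h base",(262,234),.115),("s corner",(322,305),.0),("s rim +x+y",(411,204),.075),("s rim +x-y",(321,276),.075),("lid top",(318,47),.28),("lid top2",(198,107),.28)]:
    print(k,r(ray("scene",uv,z)),r(dep("scene",uv,S)))
# handle fit
pts=[]
for u in range(400,434):
    v=min(range(206,222),key=lambda v:D[v,u] if D[v,u]>0 else 9); pts.append(dep("top",(u,v),D))
pts=np.array(pts);print(r(pts[::5]))
E
```

```text
h base [ 0.636  -0.1627  0.121 ] [ 0.636  -0.1628  0.1208]
h mid [ 0.6388 -0.1907  0.121 ] [ 0.6389 -0.1909  0.1202]
h end [ 0.6416 -0.2187  0.121 ] [ 0.6417 -0.2189  0.1204]
lid L [0.495  0.0766 0.28  ] [0.4947 0.0774 0.277 ]
lid R [ 0.5185 -0.1495  0.28  ] [ 0.5183 -0.1502  0.2772]
rim +x+y [0.7288 0.1064 0.075 ] [0.7296 0.1071 0.072 ]
rim +x-y [ 0.7527 -0.1282  0.075 ] [ 0.7532 -0.1285  0.0734]
stay piv end [ 0.737  -0.1422  0.123 ] [ 0.7365 -0.1419  0.1244]
stay free [ 0.566  -0.1608  0.12  ] [ 0.5658 -0.16    0.124 ]
s h end [ 0.6437 -0.2195  0.115 ] [ 0.6463 -0.2203  0.1191]
s h base [ 0.6429 -0.1515  0.115 ] [ 0.6482 -0.1541  0.1234]
s corner [ 0.7516 -0.1209  0.    ] [ 0.7599 -0.1285  0.0247]
s rim +x+y [0.7334 0.1001 0.075 ] [0.7327 0.1012 0.0735]
s rim +x-y [ 0.7397 -0.1143  0.075 ] [ 0.7195 -0.0961  0.0248]
lid top [0.5058 0.0749 0.28  ] [0.1253 0.399  0.0019]
lid top2 [ 0.5209 -0.1502  0.28  ] [ 0.5177 -0.1491  0.2776]
[[ 0.6406 -0.1675  0.1213]
 [ 0.6404 -0.1751  0.122 ]
 [ 0.6403 -0.1829  0.1217]
 [ 0.6402 -0.1906  0.1219]
 [ 0.6402 -0.1984  0.1213]
 [ 0.6433 -0.2064  0.121 ]
 [ 0.6446 -0.2139  0.1223]]
```

Call:
play_rows(deltas=[[0.032,0.036,0,0,0,0.028],[0.032,0.036,0,0,0,0.028],[0.032,0.036,0,0,0,0.028],[0.032,0.036,0,0,0,0.028],[0.032,0.036,0,0,0,0.028],[0.032,0.036,0,0,0,0.028],[0.032,0.036,0,0,0,0.028]], gripper=1)

```text
clock: 0.8
tool_pos: [0.4611, -0.4106, 0.2453]
orientation: [180.0, 0.0, -119.9]
force: [0.5, -1.0, 0.3]
opening: 0.0875
gripper_force: 0.0
```

Call:
play_rows(deltas=[[0.032,0.036,0,0,0,0.028],[0.032,0.036,0,0,0,0.028],[0.032,0.036,0,0,0,0.028],[0.032,0.036,0,0,0,0.028],[0.032,0.036,0,0,0,0.028],[0.032,0.036,0,0,0,0.028],[0.032,0.036,0,0,0,0.028],[0,0,0,0,0,0],[0,0,0,0,0,0]])

```text
clock: 1.7
tool_pos: [0.6398, -0.2094, 0.2446]
orientation: [179.9, 0.0, -84.7]
force: [0.7, -0.5, -0.4]
opening: 0.0875
gripper_force: 0.0
```

Call:
play_rows(deltas=[[0.002,0.005,-0.032,0,0,0.003],[0,0,-0.032,0,0,0],[0,0,-0.032,0,0,0],[0,0,-0.032,0,0,0],[0,0,-0.033,0,0,0],[0,0,0,0,0,0],[0,0,0,0,0,0]])

```text
clock: 2.4
tool_pos: [0.6408, -0.2073, 0.1171]
orientation: [179.9, -0.0, -84.3]
force: [0.7, -0.2, 0.8]
opening: 0.0875
gripper_force: 0.0
```

Call:
play_rows(deltas=[[0,0,0,0,0,0],[0,0,0,0,0,0],[0,0,0,0,0,0],[0,0,0,0,0,0],[0,0,0,0,0,0],[0,0,0,0,0,0],[0,0,0,0,0,0],[0,0,0,0,0,0],[0,0,0,0,0,0],[0,0,0,0,0,0]], gripper=-1)

```text
clock: 3.4
tool_pos: [0.6421, -0.2063, 0.1169]
orientation: [-179.9, -0.0, -84.3]
force: [12.0, 1.9, -3.1]
opening: 0.0133
gripper_force: 5.8
```

Call:
play_rows(deltas=[[0.002,0,0,0,0,0],[0,0,0,0,0,0],[0,0,0,0,0,0],[0,0,0,0,0,0],[0.001,0,0.012,0,0,0],[0.001,0,0.012,0,0,0],[0,0,0,0,0,0]])

```text
clock: 4.1
tool_pos: [0.645, -0.2061, 0.1377]
orientation: [-179.9, 0.0, -84.3]
force: [2.4, 2.6, -1.2]
opening: 0.0108
gripper_force: 30.0
```

Gripped (30 N) and lifting; continue along the arc.

Call:
play_rows(deltas=[[0.0033,0.0003,0.0114,0,0,0],[0.0033,0.0003,0.0114,0,0,0],[0.0054,0.0006,0.0106,0,0,0],[0.0054,0.0006,0.0106,0,0,0],[0.0073,0.0007,0.0093,0,0,0],[0.0073,0.0007,0.0093,0,0,0],[0,0,0,0,0,0]])

```text
clock: 4.8
tool_pos: [0.6689, -0.2035, 0.1876]
orientation: [179.8, 0.0, -84.3]
force: [-7.8, 5.8, 5.2]
opening: 0.0114
gripper_force: 30.0
```

Call:
play_rows(deltas=[[0.009,0.001,0.008,0,0,0],[0.009,0.001,0.008,0,0,0],[0.005,0.0005,0.003,0,0,0],[0,0,0,0,0,0],[0,0,0,0,0,0],[0,0,0,0,0,0]])

```text
clock: 5.4
tool_pos: [0.6864, -0.2017, 0.204]
orientation: [179.8, 0.0, -84.3]
force: [-12.3, 8.5, 11.8]
opening: 0.0105
gripper_force: 30.0
```

```bash
python3 - <<'E'
from plant import *
import cv2
p,d=snapshot("scene"); cv2.imwrite("pics/s2.png",p)
E
```

```text
(no output)
```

View pics/s2.png

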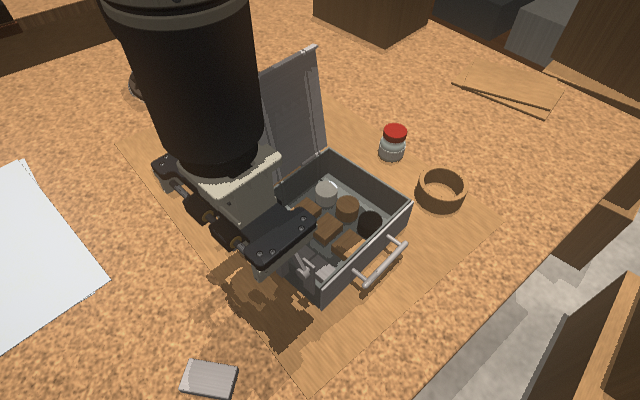

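The picture shows the gripper holding the handle with the stay raised, and the lid is still open. I'll release, rise, and cross over to the back of the lid.

Call:
play_rows(deltas=[[0,0,0,0,0,0],[0,0,0,0,0,0],[0,0,0,0,0,0],[0,0,0,0,0,0],[0,0,0,0,0,0],[0,0,0,0,0,0],[0,0,0,0,0,0]], gripper=1)

```text
clock: 6.15
tool_pos: [0.6885, -0.2019, 0.2011]
orientation: [180.0, -0.0, -84.3]
force: [-0.2, 0.1, -1.2]
opening: 0.0614
gripper_force: 0.0
```

Call:
play_rows(deltas=[[0,-0.005,0.02,0,0,0],[0,-0.005,0.04,0,0,0],[0,-0.005,0.05,0,0,0],[0,0,0.05,0,0,0],[0,0,0.05,0,0,0],[0,0,0.05,0,0,0],[0,0,0.01,0,0,0],[0,0,0,0,0,0]])

```text
clock: 6.95
tool_pos: [0.6889, -0.214, 0.4194]
orientation: [-179.8, -0.0, -84.3]
force: [-0.7, -1.4, -1.1]
opening: 0.0879
gripper_force: 0.0
```

Call:
play_rows(deltas=[[-0.0374,0.0214,0,0,0,0],[-0.0374,0.0214,0,0,0,0],[-0.0374,0.0214,0,0,0,0],[-0.0374,0.0214,0,0,0,0],[-0.0374,0.0214,0,0,0,0],[-0.0374,0.0214,0,0,0,0],[-0.0374,0.0214,0,0,0,0],[-0.0374,0.0214,0,0,0,0],[-0.0374,0.0214,0,0,0,0],[0,0,0,0,0,0]], gripper=-1)

```text
clock: 7.95
tool_pos: [0.416, -0.0589, 0.4168]
orientation: [-180.0, 0.1, -84.2]
force: [0.2, 0.8, 1.0]
opening: 0.0132
gripper_force: 0.0
```

```bash
python3 - <<'E'
from plant import *
import cv2
p,d=snapshot("scene"); cv2.imwrite("pics/s3.png",p)
o=get_obs();print(o["joint_pos"],o["tool_pos"])
E
```

```text
[ 1.89569760e+01 -8.40265368e+00 -1.06355753e+01 -2.69045290e-02
 -8.77264804e+01 -1.31073850e+01] [ 0.41746998 -0.05922524  0.41674853]
```

View pics/s3.png

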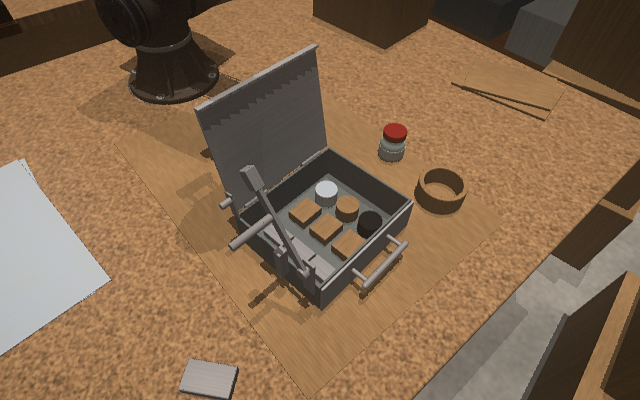

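The stay stands raised, with its free end at about (252,172), and the lid is still open. Now I'll go down behind the lid and push.

Call:
play_rows(deltas=[[0,0,-0.046,0,0,0],[0,0,-0.046,0,0,0],[0,0,-0.046,0,0,0],[0,0,-0.046,0,0,0],[0,0,0,0,0,0],[0,0,0,0,0,0]])

```text
clock: 8.6
tool_pos: [0.4194, -0.0602, 0.27]
orientation: [179.9, -0.1, -84.3]
force: [0.8, 0.1, 1.3]
opening: 0.0007
gripper_force: 0.0
```

Call:
play_rows(deltas=[[0.02,0.002,0,0,0,0],[0.02,0.002,0,0,0,0],[0.02,0.002,0,0,0,0],[0.012,0.0012,0,0,0,0],[0.012,0.0012,0,0,0,0],[0.012,0.0012,0,0,0,0],[0.012,0.0012,0,0,0,0],[0.012,0.0012,0,0,0,0]])

```text
clock: 9.4
tool_pos: [0.5158, -0.0501, 0.2702]
orientation: [-180.0, -0.0, -84.3]
force: [-2.2, -0.7, 2.2]
opening: 0.0005
gripper_force: 1.1
```

Call:
play_rows(deltas=[[0.012,0.0012,0,0,0,0],[0.012,0.0012,0,0,0,0],[0.012,0.0012,0,0,0,0],[0.012,0.0012,0,0,0,0],[0.012,0.0012,0,0,0,0],[0.012,0.0012,0,0,0,0],[0.012,0.0012,0,0,0,0]])

```text
clock: 10.1
tool_pos: [0.5833, -0.0434, 0.27]
orientation: [-180.0, -0.0, -84.3]
force: [-2.2, -0.5, -1.0]
opening: 0.0008
gripper_force: 0.6
```

Call:
play_rows(deltas=[[0,0,0.03,0,0,0],[0,0,0.05,0,0,0],[-0.02,0,0.05,0,0,0],[-0.03,0,0.03,0,0,0],[-0.04,0,0,0,0,0],[-0.04,0,0,0,0,0],[0,0,0,0,0,0],[0,0,0,0,0,0],[0,0,0,0,0,0],[0,0,0,0,0,0]])

```text
clock: 11.1
tool_pos: [0.4792, -0.0433, 0.3976]
orientation: [180.0, -0.0, -84.3]
force: [0.1, 0.2, -0.0]
opening: 0.0004
gripper_force: 0.0
```

Call:
play_rows(deltas=[[0,0,0,0,0,0],[0,0,0,0,0,0],[0,0,0,0,0,0],[0,0,0,0,0,0],[0,0,0,0,0,0],[0,0,0,0,0,0],[0,0,0,0,0,0],[0,0,0,0,0,0],[0,0,0,0,0,0],[0,0,0,0,0,0]])

```text
clock: 12.1
tool_pos: [0.4783, -0.0434, 0.398]
orientation: [180.0, 0.0, -84.3]
force: [0.0, 0.4, -0.2]
opening: -0.0001
gripper_force: 0.0
```

Call:
play_rows(deltas=[[0,0,0,0,0,0],[0,0,0,0,0,0],[0,0,0,0,0,0],[0,0,0,0,0,0],[0,0,0,0,0,0],[0,0,0,0,0,0],[0,0,0,0,0,0],[0,0,0,0,0,0],[0,0,0,0,0,0],[0,0,0,0,0,0]])

```text
clock: 13.1
tool_pos: [0.4784, -0.0435, 0.398]
orientation: [-180.0, -0.0, -84.3]
force: [0.6, -1.2, 0.1]
opening: 0.0006
gripper_force: 0.0
```

Call:
play_rows(deltas=[[0,0,0,0,0,0],[0,0,0,0,0,0],[0,0,0,0,0,0],[0,0,0,0,0,0],[0,0,0,0,0,0],[0,0,0,0,0,0],[0,0,0,0,0,0],[0,0,0,0,0,0],[0,0,0,0,0,0],[0,0,0,0,0,0]])

```text
clock: 14.1
tool_pos: [0.4783, -0.0434, 0.398]
orientation: [180.0, 0.0, -84.3]
force: [-0.6, -0.3, -0.3]
opening: 0.0002
gripper_force: 0.0
```

```bash
python3 - <<'E'
from h import *
import cv2
p,d=snapshot("scene"); cv2.imwrite("pics/s4.png",p)
for uv in[(320,190),(370,200),(300,200),(330,240)]: print(uv,np.round(dep("scene",uv,d),3))
print(get_obs()["clock"])
E
```

```text
(320, 190) [ 0.61  -0.006  0.082]
(370, 200) [0.684 0.047 0.081]
(300, 200) [ 0.605 -0.048  0.082]
(330, 240) [ 0.702 -0.063  0.081]
14.15
```

View pics/s4.png

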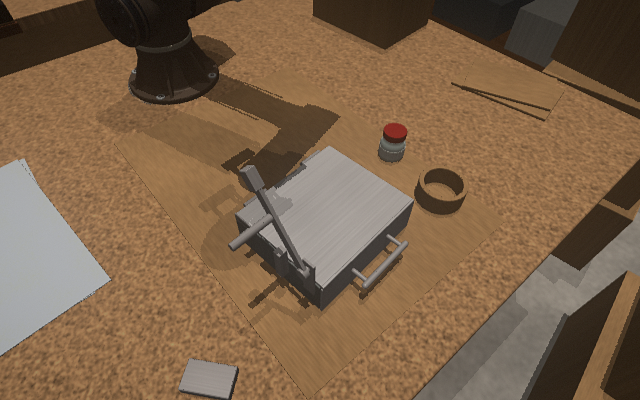

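The lid lies flat and shut at z ≈ 0.081. The stay is still raised, with its free end at (252,175), and the arm is clear of everything.

```bash
python3 -c "
from plant import *
print(close_job())"
```

```text
the job is handed in; nothing more can be done
None
```

The stay was lifted to about 55 degrees with the lid still open, the lid was then pushed shut, and the job was handed in at about 14 s with the stay still raised and the arm clear; the hand-in call returned no verdict.

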